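# Clamp the batten in the bench jig

### The arm

A 6-joint arm with a two-finger parallel gripper is mounted at the origin on the work surface. World frame = base frame: x ahead of the robot, y to its left, z up, the work surface at z = 0. Lengths are in m, angles in rad, forces in N, time in s.
With the tool pointing down it reaches from about 0.35 to 0.975 m from the base axis. Payload 4.9 kg.
Tool frame: the origin (TCP) lies on the centre line of the jaws, within the pads' length; the fingertips stand 14 mm ahead of it and the grasp point (between the pads) lies 5 mm behind it; z points along the fingers, y is the line along which they close (so a half turn about z gives the same grasp; the last joint's range is limited). The gripper opens to 85 mm and grips with 20 to 120 N. Pads are 22 mm wide; open, the fingers measure 114 mm over their backs; the gripper's body (76 mm by 85 mm) begins 54 mm behind the grasp point. The pads swing forward as they close: fully open they stand 13 mm farther back than shut.
Start: joints at [-1.29, 0.053, 1.613, -0, 1.476, -0.119], TCP at [0.243, -0.576, 0.245] pointing down, gripper open.
Joint ranges: [-3.01, 3.01], [-1.01, 2.22], [0.06, 2.58], [-1.02, 4.17], [0.09, 2.62], [-3.14, 3.14]. Speed limits (rad/s): [2.57, 2.57, 3.14, 3.14, 3.14, 3.14].

### API

Orientations are given as a unit quaternion [w, x, y, z].
In Python, from plant import * gives the robot as it stands.
- The arm moves only by the tool send_rows, never from a script. Its argument "steps" is a list of rows, each an object with "translation": the shift along the tool's x, y, z in cm, a list of three; "delta_rot": the turn, a rotation vector about the tool's x, y, z in rad, a list of three; "jaw": the finger opening in cm, from 0 to 8.54. In form: [{"translation": [dx, dy, dz], "delta_rot": [rx, ry, rz], "jaw": jaw}, ...]. A call has exactly 8 rows; each row is the pose to reach, as a shift and turn from the pose commanded when the call began, along the tool's axes at that moment; what a row does not reach only later rows make up. A row lasts 1/10 s, in which the tool goes at most 50 mm and 8.59 degrees, less where a joint would pass 70% of its speed; a pose out of reach is approached as far as the arm can. A call with a gripper value outside its range is refused whole. The fingers move at their own pace and stop on an object; the grip force is fixed at half the most. Time passes only in rows, so rows that repeat a pose let the fingers close, or fill a call up. It gives the time, the measured TCP pose, the force, the opening and the grip force at its end, in the units of the state.
- state(): the state, without advancing time (a new reading comes with each control period).
- grab_frame(name): name is "scene" or "top" or "wrist"; returns a dict with "pixels" (480x640x3 uint8, blue, green, red), "range_z" (480x640 float32, m along the optical axis (not along the pixel's ray), 0 where there is no reading), "fx", "fy", "cx", "cy" (pixels), "rvec" (rotation vector, rad) and "tvec" (3), from world to camera coordinates, as OpenCV has them. Camera axes: x right, y down, z forward; pixel columns grow to the right and rows downward; lengths in m; the calibration is good to about 2 mm. A picture is of the moment at which its call begins.
- job_done(): hands the job in; it is judged then, once.
The state is a dict: "time": time; "joint_pos": joint angles; "joint_vel": joint speeds; "joint_efforts": joint torques, N m; "tool_pos": TCP position; "tool_rot": TCP orientation; "contact_force": force on the tool from outside, world axes, zero at the start; "ft_torque": the same for the moment, N m; "gripper_width": opening from 0.0 (shut) to 1.0 (fully open); "grasp_force": force on a finger pad.
Only numpy, scipy, OpenCV 4.12 (cv2) and the standard library are available. Lean on these libraries where they do the work, as an engineer would, in place of code of your own. Each camera call takes 0.05 s, during which the arm holds its last target. There are 200 camera calls.

### The job

Lay the long wooden batten flat on the jig's board, along the front of the two fence blocks (touching or nearly touching them), with its ends level with the fence's outer ends. Then swing the clamp arm down until its rubber foot rests on the batten, and leave it there.

Things in the scene. Friction and masses are not known exactly. Their poses are not given: they have to be found in the camera images.
- batten: The long batten, loose on the bench: a plain square-edged bar of mid-brown wood, 200 mm long (its y axis), 40 mm wide (x), 28 mm thick (z), about 0.16 kg. Origin: centre of its underside. An offcut of the same wood and section, only 90 mm long, lies near it and is not wanted.
- jig: White-faced board 250 (x) x 300 (y, -130 to 170) x 18 mm, fixed to the bench, turned a little; origin on its underside. Two dark fence blocks stand 20 mm high on it, x = 6 to 24, y = -100 to -50 and 50 to 100 mm; the 100 mm opening between them leaves room for a finger. A steel bracket near the +y edge carries the clamp arm's hinge at x = 100, y = 145, z = 62 mm.
- seat (a point): Point fixed on top of the jig's board (x = -20, y = 0, z = 18 mm from the jig's origin) where the centre of the batten's underside belongs, its far edge then 6 mm clear of the fence. Axes as the jig's: x towards the fence, y along it, z up. The batten can be lowered onto it from straight above: the raised clamp stands clear.
- clamp (a joint): L-shaped clamp arm's angle (rad): 0 = level, lever along jig -x, foot just on the seated batten; grows as it rises; starts 0.95 to 1.05. Lever 24 mm wide, 12 thick, black grip 130 to 205 mm from the hinge (its end); cross bar to -y, 115 mm out, holds the foot (65 mm over, sole 16 mm below centre line). Stiff: stays where left. Pressing the lever straight down 75 mm from the hinge takes 2 to 6 N.
Things that resemble listed ones, but are neither listed nor needed, are in the scene too. What is shaped like the batten but pink is not meant.

How it is judged:
On the way:
1. the batten lies flat in its place on the jig, with the clamp arm still raised (x of batten in the frame of seat between -0.015 and 0.015 m and y of batten in the frame of seat between -0.02 and 0.02 m and z of batten in the frame of seat below 0.006 m and angle between the y axis of batten and the y axis of seat, either way round below 0.18 rad and value of joint clamp above 0.3 rad), for 0.2 s.
At the end, for the whole second after the job is handed in: The batten lies flat and still on the baseboard, its centre within 15 mm of the seat across the fence and 20 mm along it, in line with the fence within 10 degrees, and the clamp arm is down on it (joint within 0.06 rad of level) (x of batten in the frame of seat between -0.015 and 0.015 m and y of batten in the frame of seat between -0.02 and 0.02 m and z of batten in the frame of seat below 0.006 m and angle between batten's own z axis and vertical below 0.1 rad and angle between the y axis of batten and the y axis of seat, either way round below 0.18 rad and value of joint clamp between -0.06 and 0.06 rad and linear speed of batten below 0.02 m/s); the robot touches nothing.
It also fails if it takes over 58 s, if anything falls off the work surface, if the arm or the gripper's body presses on something with over 40 N, if the wrist force passes 120 N, or if a joint passes its speed limit or range.

## Working session

There is one attempt and no reset: what is moved stays moved. The work goes in short steps, Python scripts to look and compute and a tool call to move; the robot and the scene stay as the last step left them, time stands still between calls to the robot, and variables do not carry over. Pictures are saved under pics/ and viewed, at most 10 in all, crops included, and the job is handed in when it is done.

Besides the shell and the picture viewer there is one more tool, called after ">>>" as a command line: name --argument value ..., lists and objects as JSON in quotes. send_rows: Moves the arm, as the interface text tells. Its arguments: {"type":"object","properties":{"steps":{"type":"array","items":{"type":"object","properties":{"translation":{"type":"array","items":{"type":"number"}},"delta_rot":{"type":"array","items":{"type":"number"}},"jaw":{"type":"number"}}}}},"required":["steps"]}

```bash
mkdir -p pics; cat > h.py <<'E'
from plant import *
import numpy as np, cv2
from scipy.spatial.transform import Rotation as R
def snap(n):
    f=grab_frame(n); np.savez(f'{n}.npz',**f); return f
def load(n): return dict(np.load(f'{n}.npz'))
def cam(f):
    return cv2.Rodrigues(np.array(f['rvec'],float).reshape(3,1))[0],np.array(f['tvec'],float).ravel()
def ray(f,u,v):
    M,t=cam(f); d=M.T@np.array([(u-f['cx'])/f['fx'],(v-f['cy'])/f['fy'],1]); return -M.T@t,d
def depth_pt(f,u,v):
    o,d=ray(f,u,v); return o+d*np.median(f['range_z'][int(v)-1:int(v)+2,int(u)-1:int(u)+2])
def tri(f,a,g,b):
    o1,d1=ray(f,*a);o2,d2=ray(g,*b)
    s=np.linalg.lstsq(np.c_[d1,-d2],o2-o1,rcond=None)[0]
    p,q=o1+s[0]*d1,o2+s[1]*d2; return (p+q)/2,np.linalg.norm(p-q)
def proj(f,p):
    return cv2.projectPoints(np.array(p,float).reshape(-1,3),np.array(f['rvec'],float),np.array(f['tvec'],float),np.array([[f['fx'],0,f['cx']],[0,f['fy'],f['cy']],[0,0,1.]]),None)[0][:,0]
E
python3 - <<'E'
from h import *
a=snap('scene');b=snap('top')
cv2.imwrite('pics/s1.png',a['pixels']);cv2.imwrite('pics/t1.png',b['pixels'])
print(state())
for f in(a,b):print(f['fx'],f['cx'],f['cy'],ray(f,320,240))
E
```

```text
{'time': 0.1, 'joint_pos': array([-1.28999440e+00,  5.33083094e-02,  1.61415188e+00, -1.09665305e-05,
        1.47598891e+00, -1.19003653e-01]), 'joint_vel': array([-0.00066427, -0.00146415, -0.00415324,  0.00064392,  0.00159657,
        0.00033555]), 'joint_efforts': array([-6.58426761e-04, -3.94901669e+01, -3.71365392e+01, -1.35717855e-04,
        3.86690328e-03,  1.01670032e-06]), 'tool_pos': array([ 0.24312139, -0.57519659,  0.24417797]), 'tool_rot': array([-9.24746051e-04,  9.80085359e-01,  1.98574487e-01, -8.04508583e-05]), 'contact_force': array([ 0.31049794,  0.29524866, -0.12841449]), 'ft_torque': array([ 0.04424541, -0.00345535,  0.06482491]), 'grasp_force': 0.0, 'gripper_width': 0.9982585452970448}
472.05666370444305 310.7411031723044 242.9723408623408 (array([ 1.02545764, -0.57431086,  1.25422024]), array([-0.41162224,  0.34123968, -0.8453088 ]))
548.4863686672803 327.3055061107709 237.44044945403576 (array([ 0.32752604, -0.16033777,  1.56027532]), array([ 0.08507021,  0.0158933 , -0.99634815]))
```

View pics/s1.png

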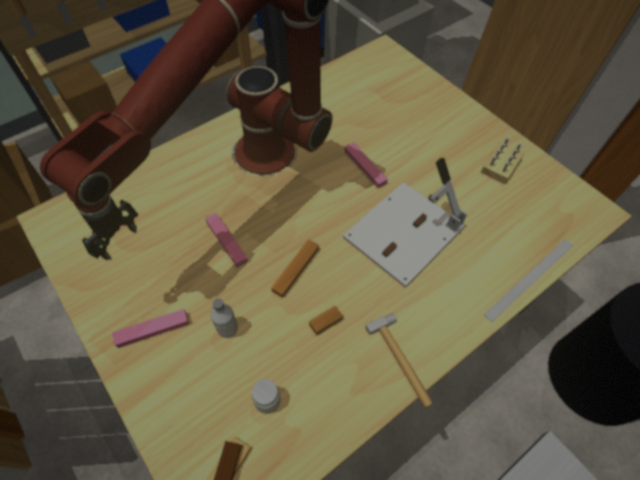

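View pics/t1.png

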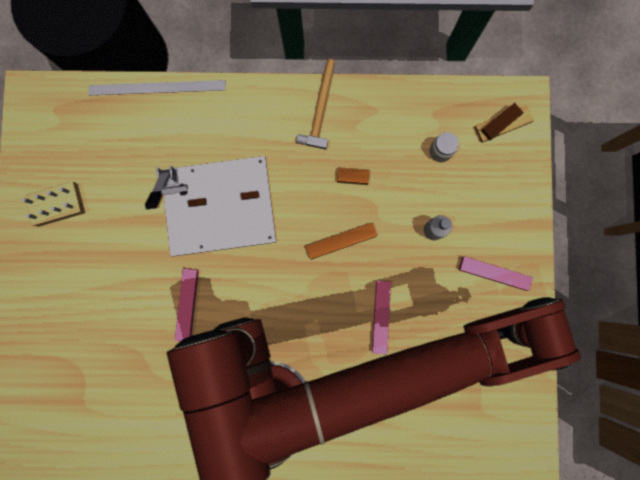

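The scene view shows the long brown batten at (296,268) and the jig around (405,232). In the top view the batten is at (342,241) and the jig at (218,205).

These could be mistaken for the batten (top-view pixels):
- offcut (353,176), short
- pink bars (187,305), (382,317), (496,273)
- brush (502,120), dark

I choose (342,241) and check it in close crops.

```bash
python3 - <<'E'
from h import *
b=load('top');a=load('scene')
def enh(c,k): return np.clip(cv2.resize(c,None,fx=k,fy=k,interpolation=cv2.INTER_CUBIC).astype(float)*1.5,0,255).astype(np.uint8)
cv2.imwrite('pics/tc.png',enh(b['pixels'][145:270,140:390],3.2))
cv2.imwrite('pics/sc.png',enh(a['pixels'][145:310,260:480],3.6))
# batten segmentation : 
for n,f,(u0,u1,v0,v1) in(('top',b,(295,385,215,265)),('scene',a,(265,325,235,300))):
    hsv=cv2.cvtColor(f['pixels'],cv2.COLOR_BGR2HSV); print(n,hsv[241,342] if n=='top' else hsv[266,297],hsv[262,300])
E
```

```text
top [ 13 189 151] [ 17 125 173]
scene [ 15 163 122] [ 16 165 122]
```

View pics/tc.png

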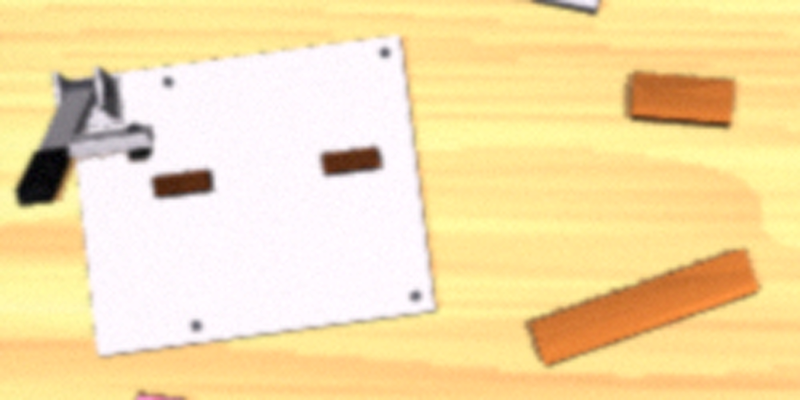

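View pics/sc.png

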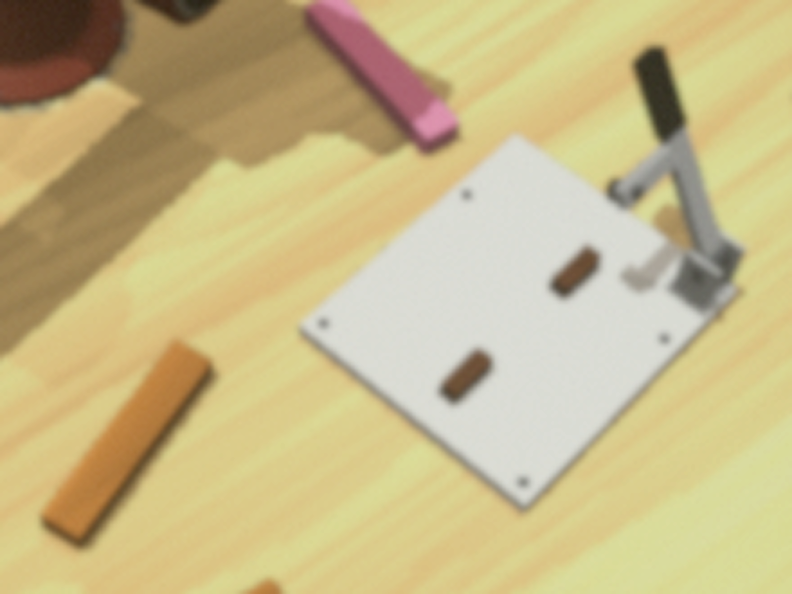

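The top crop confirms the choice: the plain, square, mid-brown long bar has corners at crop (745,250), (758,290), (548,364) and (527,322). The offcut is separate at (682,98). The scene crop shows the matching top face at (80,540), (42,520), (178,340) and (212,362), and the board corners at (523,508), (301,328) and (516,135). The clamp is raised at the right.

```bash
cat > m.py <<'E'
from h import *
b=load('top');a=load('scene')
T=lambda p:(p[0]/3.2+140-.35,p[1]/3.2+145-.35); S=lambda p:(p[0]/3.6+260-.36,p[1]/3.6+145-.36)
pr={'b1':((745,250),(80,540)),'b2':((758,290),(42,520)),'b3':((548,364),(178,340)),'b4':((527,322),(212,362)),
'A':((402,37),(523,506)),'B':((435,310),(301,328)),'C':((100,355),(516,135)),
'scrA':((384,52),(523,482)),'scrB':((415,296),(323,323)),'scrC':((196,326),(466,195)),'scrD':((168,82),(664,338)),
'fenR':((381,160),(452,383)),'fenRc':((351,161),(466,372)),'fenLc':((183,184),(576,268)),
'foot':((140,152),(620,192)),'griptip':((35,203),(652,52)),'offc':((682,98),(225,590))}
P={}
for k,(t,s) in pr.items():
    p,e=tri(b,T(t),a,S(s));P[k]=p;print(k,p.round(4),round(e,4),'depth top',depth_pt(b,*T(t)).round(3))
c=np.mean([P[k] for k in('b1','b2','b3','b4')],0);d=(P['b4']+P['b3']-P['b1']-P['b2'])/2
print('batten c',c,'len',np.linalg.norm(d),'yaw y',np.degrees(np.arctan2(d[1],d[0])),'w',np.linalg.norm(P['b1']-P['b2']),np.linalg.norm(P['b3']-P['b4']))
# jig: fit yaw+origin from corners (top z=.018) and fences
loc={'A':(125,-130),'B':(-125,-130),'C':(-125,170),'fenRc':(15,-75),'fenLc':(15,75)}
L=np.array(list(loc.values()))/1000.;W=np.array([P[k][:2] for k in loc])
H=L-L.mean(0);G=W-W.mean(0);th=np.arctan2((H[:,0]*G[:,1]-H[:,1]*G[:,0]).sum(),(H*G).sum())
Rm=np.array([[np.cos(th),-np.sin(th)],[np.sin(th),np.cos(th)]]);o=W.mean(0)-Rm@L.mean(0)
print('jig yaw',np.degrees(th),'o',o,'res',(W-(L@Rm.T+o)).round(4).tolist())
print('seat',Rm@[-.02,0]+o,'hinge',Rm@[.1,.145]+o)
for k in('foot','griptip','scrA','scrB','scrC','scrD'):print(k,Rm.T@(P[k][:2]-o),P[k][2])
E
python3 m.py
```

```text
b1 [ 0.5092 -0.2814  0.0298] 0.0026 depth top [ 0.512 -0.285  0.005]
b2 [ 0.4744 -0.2939  0.0245] 0.0017 depth top [ 0.474 -0.295  0.024]
b3 [ 0.4075 -0.1091  0.0347] 0.0055 depth top [ 0.407 -0.111  0.01 ]
b4 [ 0.442  -0.0936  0.0296] 0.0031 depth top [ 0.445 -0.091 -0.001]
A [0.6974 0.0244 0.0228] 0.0019 depth top [0.701 0.026 0.003]
B [ 0.4541 -0.0093  0.0184] 0.003 depth top [ 0.454 -0.01   0.008]
C [0.4107 0.2836 0.0224] 0.0031 depth top [0.411 0.288 0.003]
scrA [0.6825 0.039  0.0252] 0.0001 depth top [0.684 0.04  0.019]
scrB [0.4651 0.007  0.0251] 0.0009 depth top [0.465 0.007 0.02 ]
scrC [0.4364 0.1987 0.025 ] 0.0011 depth top [0.437 0.199 0.02 ]
scrD [0.6533 0.2306 0.0259] 0.0012 depth top [0.655 0.232 0.017]
fenR [0.5839 0.0398 0.0489] 0.0086 depth top [0.583 0.038 0.037]
fenRc [0.5818 0.0641 0.0406] 0.0011 depth top [0.582 0.064 0.039]
fenLc [0.5602 0.2112 0.0406] 0.0026 depth top [0.559 0.21  0.04 ]
foot [0.5694 0.2204 0.1513] 0.0035 depth top [0.567 0.216 0.16 ]
griptip [0.5169 0.2797 0.232 ] 0.0086 depth top [0.515 0.277 0.228]
offc [ 0.6314 -0.2266  0.0792] 0.0061 depth top [ 0.643 -0.226  0.03 ]
batten c [ 0.45828613 -0.19450026  0.02966242] len 0.19806853840049485 yaw y 109.77916721618094 w 0.03739506267942195 0.03812467902074638
jig yaw 8.209542217666261 o [0.55707811 0.13531573] res [[-0.002, -0.0001], [0.0022, 0.0019], [0.0016, -0.0021], [-0.0008, 0.0008], [-0.001, -0.0005]]
seat [0.53728306 0.13245986] hinge [0.63534826 0.29310922]
foot [0.02438657 0.08247851] 0.15125675280026551
griptip [-0.01916499  0.14861978] 0.2319877992651186
scrA [ 0.11036445 -0.11318784] 0.02520894723580258
scrB [-0.10931593 -0.11384616] 0.02505319248915938
scrC [-0.11036694  0.0799335 ] 0.025047557669740095
scrD [0.10879226 0.08053653] 0.025944541266367804
```

```bash
cat > go.py <<'E'
from h import *
def rel(p,yaw,q=None,pos=None):
    s=state(); q=s['tool_rot'] if q is None else q; pos=s['tool_pos'] if pos is None else pos
    C=R.from_quat(np.roll(q,-1)); best=None
    for y in(yaw,yaw+180):  # yaw = world dir of tool y
        a=np.radians(y); ty=np.array([np.cos(a),np.sin(a),0]);tz=np.array([0,0,-1.])
        D=R.from_matrix(np.c_[np.cross(ty,tz),ty,tz]); r=(C.inv()*D).as_rotvec()
        print('T',(C.inv().apply(np.array(p)-pos)*100).round(2),'rot',r.round(3))
E
python3 -c "
from go import *
rel([.458,-.195,.16],19.8)"
```

```text
T [ 34.59 -26.64   8.47] rot [-1.000e-03 -2.000e-03 -1.517e+00]
T [ 34.59 -26.64   8.47] rot [-2.000e-03  1.000e-03  1.625e+00]
```

>>> send_rows --steps '[{"translation":[4,-3,0],"delta_rot":[0,0,-0.13],"jaw":8.5},{"translation":[8,-6,0.5],"delta_rot":[0,0,-0.26],"jaw":8.5},{"translation":[12,-9,1],"delta_rot":[0,0,-0.39],"jaw":8.5},{"translation":[16,-12,2],"delta_rot":[0,0,-0.52],"jaw":8.5},{"translation":[20,-15,3],"delta_rot":[0,0,-0.65],"jaw":8.5},{"translation":[24,-18,4],"delta_rot":[0,0,-0.78],"jaw":8.5},{"translation":[27,-21,5],"delta_rot":[0,0,-0.91],"jaw":8.5},{"translation":[30,-23,5],"delta_rot":[0,0,-1.04],"jaw":8.5}]'

```text
time: 0.9
tool_pos: [0.4294, -0.2437, 0.1928]
tool_rot: [-0.002, 0.75, 0.662, -0.0]
contact_force: [0.3, -0.2, -0.0]
gripper_width: 0.993
grasp_force: 0.0
```

```bash
python3 -c "
from go import *
rel([.458,-.195,.16],19.8)"
```

```text
T [5.18 2.24 3.29] rot [-0.003 -0.003 -0.47 ]
T [5.18 2.24 3.29] rot [-0.004  0.004  2.671]
```

>>> send_rows --steps '[{"translation":[1.5,0.7,1],"delta_rot":[0,0,-0.12],"jaw":8.5},{"translation":[3,1.4,2],"delta_rot":[0,0,-0.24],"jaw":8.5},{"translation":[4.5,2,3],"delta_rot":[0,0,-0.36],"jaw":8.5},{"translation":[5.1,2.2,3.3],"delta_rot":[0,0,-0.45],"jaw":8.5},{"translation":[5.1,2.2,3.3],"delta_rot":[0,0,-0.45],"jaw":8.5},{"translation":[5.1,2.2,3.3],"delta_rot":[0,0,-0.45],"jaw":8.5},{"translation":[5.1,2.2,3.3],"delta_rot":[0,0,-0.45],"jaw":8.5},{"translation":[5.1,2.2,3.3],"delta_rot":[0,0,-0.45],"jaw":8.5}]'

```text
time: 1.7
tool_pos: [0.4585, -0.1999, 0.1627]
tool_rot: [0.0, 0.586, 0.81, -0.0]
contact_force: [0.5, -0.1, -0.3]
gripper_width: 0.999
grasp_force: 0.0
```

```bash
python3 - <<'E'
from go import *
f=snap('wrist'); cv2.imwrite('pics/w1.png',f['pixels'])
rel([.458,-.195,.16],19.8); print(ray(f,320,240))
P=[(.5092,-.2814,.028),(.4744,-.2939,.028),(.4075,-.1091,.028),(.442,-.0936,.028),(.458,-.195,.028)]
print(proj(f,P).round(0).tolist())
E
```

```text
T [0.48 0.1  0.27] rot [ 0.     0.001 -0.028]
T [0.48 0.1  0.27] rot [ 1.000e-03 -1.000e-03  3.114e+00]
(array([ 0.43791795, -0.13767764,  0.29109099]), array([ 0.07404413, -0.25139057, -0.96509199]))
[[355.0, 356.0], [304.0, 357.0], [290.0, 67.0], [353.0, 60.0], [325.0, 224.0]]
```

View pics/w1.png

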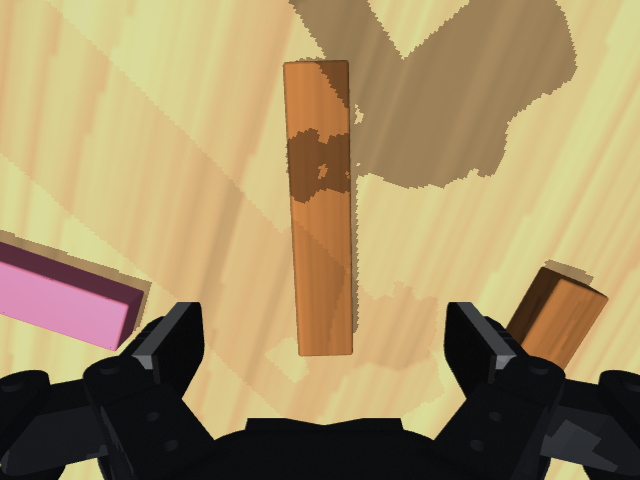

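The wrist view shows the batten's top corners at (284,63), (348,61), (352,354) and (299,356), close to the prediction. The jaws straddle it, and the offcut is at right, away from the batten.

```bash
python3 - <<'E'
from go import *
f=load('wrist'); b=load('top')
Q=[]
for u,v in((284,63),(348,61),(352,354),(299,356)):
    o,d=ray(f,u,v); Q.append(o+d*(.028-o[2])/d[2])
Q=np.array(Q); c=Q.mean(0); d=Q[0]+Q[1]-Q[2]-Q[3]; y=np.degrees(np.arctan2(d[1],d[0]))
print(Q.round(4),c,y,np.linalg.norm(d)/2,np.linalg.norm(Q[0]-Q[1]),np.linalg.norm(Q[2]-Q[3]))
T=lambda p:(p[0]/3.2+140-.35,p[1]/3.2+145-.35)
for w,t in(((284,63),(548,364)),((348,61),(527,322)),((352,354),(745,250)),((299,356),(758,290))): print(tri(f,w,b,T(t)))
for u,v in((315,100),(320,300)):print(depth_pt(f,u,v))
rel([c[0],c[1],.05],y-90);rel([c[0],c[1],.02],y-90)
E
```

```text
[[ 0.4035 -0.1082  0.028 ]
 [ 0.4396 -0.0952  0.028 ]
 [ 0.5068 -0.2807  0.028 ]
 [ 0.4707 -0.2943  0.028 ]] [ 0.45515478 -0.19459446  0.028     ] 109.88650321677221 0.19758262408711522 0.03843384629866744 0.03863454112637795
(array([ 0.40572479, -0.11109204,  0.04748218]), np.float64(0.0015148423190254673))
(array([ 0.44154664, -0.09306506,  0.02196465]), np.float64(0.004375152319772003))
(array([ 0.50876928, -0.28330128,  0.02295711]), np.float64(0.0012339834538206773))
(array([ 0.4721618 , -0.29438155,  0.02781655]), np.float64(0.0029174303504842123))
[ 0.42760087 -0.12242857  0.02781922]
[ 0.47161568 -0.24773218  0.02770207]
T [ 0.62 -0.16 11.27] rot [ 0.     0.001 -0.029]
T [ 0.62 -0.16 11.27] rot [ 1.000e-03 -1.000e-03  3.112e+00]
T [ 0.62 -0.16 14.27] rot [ 0.     0.001 -0.029]
T [ 0.62 -0.16 14.27] rot [ 1.000e-03 -1.000e-03  3.112e+00]
```

>>> send_rows --steps '[{"translation":[0.6,-0.1,3],"delta_rot":[0,0,-0.03],"jaw":8.5},{"translation":[0.6,-0.1,6],"delta_rot":[0,0,-0.03],"jaw":8.5},{"translation":[0.6,-0.1,9],"delta_rot":[0,0,-0.03],"jaw":8.5},{"translation":[0.6,-0.1,11],"delta_rot":[0,0,-0.03],"jaw":8.5},{"translation":[0.6,-0.1,12.5],"delta_rot":[0,0,-0.03],"jaw":8.5},{"translation":[0.6,-0.1,13.5],"delta_rot":[0,0,-0.03],"jaw":8.5},{"translation":[0.6,-0.1,14.2],"delta_rot":[0,0,-0.03],"jaw":8.5},{"translation":[0.6,-0.1,14.2],"delta_rot":[0,0,-0.03],"jaw":8.5}]'

```text
time: 2.55
tool_pos: [0.4554, -0.1939, 0.0198]
tool_rot: [-0.001, 0.574, 0.819, -0.0]
contact_force: [-0.4, -0.1, -0.0]
gripper_width: 0.993
grasp_force: 0.0
```

>>> send_rows --steps '[{"translation":[0,0,0],"delta_rot":[0,0,0],"jaw":6},{"translation":[0,0,0],"delta_rot":[0,0,0],"jaw":5},{"translation":[0,0,0],"delta_rot":[0,0,0],"jaw":4},{"translation":[0,0,0],"delta_rot":[0,0,0],"jaw":3},{"translation":[0,0,0],"delta_rot":[0,0,0],"jaw":3},{"translation":[0,0,0],"delta_rot":[0,0,0],"jaw":3},{"translation":[0,0,0],"delta_rot":[0,0,0],"jaw":3},{"translation":[0,0,0],"delta_rot":[0,0,0],"jaw":3}]'

```text
time: 3.35
tool_pos: [0.4566, -0.1945, 0.0214]
tool_rot: [0.001, 0.574, 0.819, 0.0]
contact_force: [-0.2, -0.2, 5.7]
gripper_width: 0.453
grasp_force: 63.7
```

>>> send_rows --steps '[{"translation":[0,0,-1],"delta_rot":[0,0,0],"jaw":3},{"translation":[0,0,-3],"delta_rot":[0,0,0],"jaw":3},{"translation":[0,0,-5],"delta_rot":[0,0,0],"jaw":3},{"translation":[0,0,-7.5],"delta_rot":[0,0,0],"jaw":3},{"translation":[0,0,-10],"delta_rot":[0,0,0],"jaw":3},{"translation":[0,0,-10],"delta_rot":[0,0,0],"jaw":3},{"translation":[0,0,-10],"delta_rot":[0,0,0],"jaw":3},{"translation":[0,0,-10],"delta_rot":[0,0,0],"jaw":3}]'

```text
time: 4.15
tool_pos: [0.4545, -0.1932, 0.1182]
tool_rot: [-0.002, 0.574, 0.819, -0.0]
contact_force: [0.5, -0.5, -2.8]
gripper_width: 0.452
grasp_force: 63.0
```

```bash
python3 - <<'E'
from go import *
s=state();print(s['tool_pos'],s['contact_force'],s['gripper_width'],s['grasp_force'])
rel([.537,.132,.12],8.2)
E
```

```text
[ 0.45450341 -0.19323713  0.11823648] [ 0.51870791 -0.46304225 -2.80551101] 0.4522716487271293 62.99055576324463
T [27.74 18.87 -0.14] rot [-0.002 -0.003  0.206]
T [27.74 18.87 -0.14] rot [ 0.004 -0.004 -2.936]
```

>>> send_rows --steps '[{"translation":[2,1.4,0],"delta_rot":[0,0,0.02],"jaw":3},{"translation":[6,4.1,0],"delta_rot":[0,0,0.05],"jaw":3},{"translation":[10,6.8,0],"delta_rot":[0,0,0.09],"jaw":3},{"translation":[14,9.5,0],"delta_rot":[0,0,0.13],"jaw":3},{"translation":[18,12.3,0],"delta_rot":[0,0,0.17],"jaw":3},{"translation":[22,15,0],"delta_rot":[0,0,0.206],"jaw":3},{"translation":[25.5,17.4,0],"delta_rot":[0,0,0.206],"jaw":3},{"translation":[27.7,18.9,0],"delta_rot":[0,0,0.206],"jaw":3}]'

```text
time: 4.95
tool_pos: [0.5375, 0.1337, 0.118]
tool_rot: [-0.001, 0.654, 0.757, -0.001]
contact_force: [-0.3, -0.4, -1.7]
gripper_width: 0.455
grasp_force: 62.8
```

>>> send_rows --steps '[{"translation":[0,0,0],"delta_rot":[0,0,0],"jaw":3},{"translation":[0,0,0],"delta_rot":[0,0,0],"jaw":3},{"translation":[0,0,0],"delta_rot":[0,0,0],"jaw":3},{"translation":[0,0,0],"delta_rot":[0,0,0],"jaw":3},{"translation":[0,0,0],"delta_rot":[0,0,0],"jaw":3},{"translation":[0,0,0],"delta_rot":[0,0,0],"jaw":3},{"translation":[0,0,0],"delta_rot":[0,0,0],"jaw":3},{"translation":[0,0,0],"delta_rot":[0,0,0],"jaw":3}]'

```text
time: 5.75
tool_pos: [0.5386, 0.1308, 0.1204]
tool_rot: [0.0, 0.655, 0.756, 0.0]
contact_force: [-0.5, 0.0, -1.8]
gripper_width: 0.458
grasp_force: 62.9
```

```bash
python3 - <<'E'
from go import *
f=snap('wrist'); cv2.imwrite('pics/w2.png',f['pixels'])
rel([.537,.132,.06],8.2); rel([.537,.132,.04],8.2)
t=np.radians(8.21);Rm=np.array([[np.cos(t),-np.sin(t)],[np.sin(t),np.cos(t)]]);o=np.array([.5571,.1353])
for n,x,y,z in(('fL',6,50,38),('fL2',6,100,38),('fR',6,-50,38),('fR2',6,-100,38),('scrC',-110,80,18)):
    w=Rm@[x/1e3,y/1e3]+o; print(n,proj(f,[*w,z/1e3]).round(0).tolist())
E
```

```text
T [ 0.14 -0.15  6.04] rot [ 0.  0. -0.]
T [ 0.14 -0.15  6.04] rot [ 0.    -0.     3.141]
T [ 0.14 -0.15  8.04] rot [ 0.  0. -0.]
T [ 0.14 -0.15  8.04] rot [ 0.    -0.     3.141]
fL [[372.0, 158.0]]
fL2 [[375.0, 51.0]]
fR [[367.0, 335.0]]
fR2 [[365.0, 409.0]]
scrC [[154.0, 99.0]]
```

View pics/w2.png

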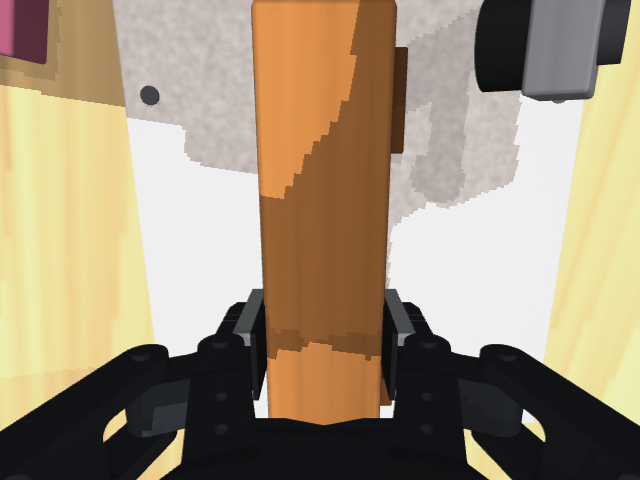

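The wrist view shows the held batten from (252,0) to (395,0), running down between the pads. The +y fence block's back edge is at (404,153) to (407,47), within 2–3 mm of the model. The board screw is at (150,95). The batten is parallel to the fence, so I'm lowering it.

>>> send_rows --steps '[{"translation":[0,-0.2,2],"delta_rot":[0,0,0],"jaw":3},{"translation":[0,-0.2,4],"delta_rot":[0,0,0],"jaw":3},{"translation":[0,-0.2,5.5],"delta_rot":[0,0,0],"jaw":3},{"translation":[0,-0.2,6.5],"delta_rot":[0,0,0],"jaw":3},{"translation":[0,-0.2,7.2],"delta_rot":[0,0,0],"jaw":3},{"translation":[0,-0.2,7.5],"delta_rot":[0,0,0],"jaw":3},{"translation":[0,-0.2,7.7],"delta_rot":[0,0,0],"jaw":3},{"translation":[0,-0.2,7.7],"delta_rot":[0,0,0],"jaw":3}]'

```text
time: 6.6
tool_pos: [0.537, 0.1307, 0.0437]
tool_rot: [0.0, 0.655, 0.756, 0.0]
contact_force: [1.1, -0.6, -2.0]
gripper_width: 0.452
grasp_force: 63.0
```

>>> send_rows --steps '[{"translation":[0,0,0.1],"delta_rot":[0,0,0],"jaw":3},{"translation":[0,0,0.2],"delta_rot":[0,0,0],"jaw":3},{"translation":[0,0,0.3],"delta_rot":[0,0,0],"jaw":3},{"translation":[0,0,0.35],"delta_rot":[0,0,0],"jaw":3},{"translation":[0,0,0.4],"delta_rot":[0,0,0],"jaw":3},{"translation":[0,0,0.4],"delta_rot":[0,0,0],"jaw":3},{"translation":[0,0,0.4],"delta_rot":[0,0,0],"jaw":3},{"translation":[0,0,0.4],"delta_rot":[0,0,0],"jaw":3}]'

```text
time: 7.4
tool_pos: [0.5367, 0.1307, 0.0394]
tool_rot: [0.0, 0.655, 0.756, 0.0]
contact_force: [-0.1, 0.0, -1.1]
gripper_width: 0.45
grasp_force: 63.0
```

>>> send_rows --steps '[{"translation":[0,0,0.1],"delta_rot":[0,0,0],"jaw":3},{"translation":[0,0,0.15],"delta_rot":[0,0,0],"jaw":3},{"translation":[0,0,0.15],"delta_rot":[0,0,0],"jaw":3},{"translation":[0,0,0.15],"delta_rot":[0,0,0],"jaw":4.5},{"translation":[0,0,0.15],"delta_rot":[0,0,0],"jaw":5.5},{"translation":[0,0,0],"delta_rot":[0,0,0],"jaw":6.5},{"translation":[0,0,-0.2],"delta_rot":[0,0,0],"jaw":6.5},{"translation":[0,0,-0.5],"delta_rot":[0,0,0],"jaw":6.5}]'

```text
time: 8.2
tool_pos: [0.5365, 0.1306, 0.0443]
tool_rot: [-0.0, 0.655, 0.756, -0.0]
contact_force: [0.2, 0.1, -0.1]
gripper_width: 0.76
grasp_force: 0.0
```

>>> send_rows --steps '[{"translation":[0,0,-0.5],"delta_rot":[0,0,0],"jaw":6.5},{"translation":[0,0,-1.5],"delta_rot":[0,0,0],"jaw":6.5},{"translation":[0,0,-3],"delta_rot":[0,0,0],"jaw":6.5},{"translation":[0,0,-5],"delta_rot":[0,0,0],"jaw":6.5},{"translation":[0,0,-7],"delta_rot":[0,0,0],"jaw":6.5},{"translation":[0,0,-9],"delta_rot":[0,0,0],"jaw":6.5},{"translation":[0,0,-11],"delta_rot":[0,0,0],"jaw":6.5},{"translation":[0,0,-12],"delta_rot":[0,0,0],"jaw":6.5}]'

```text
time: 9.0
tool_pos: [0.538, 0.1308, 0.1681]
tool_rot: [0.002, 0.655, 0.756, 0.002]
contact_force: [0.2, -0.1, 0.3]
gripper_width: 0.762
grasp_force: 0.0
```

```bash
python3 - <<'E'
from go import *
f=snap('wrist'); cv2.imwrite('pics/w3.png',f['pixels']); print(state()['tool_pos'],state()['joint_pos'].round(2))
E
```

```text
[0.5385716  0.13090053 0.16898403] [ 0.1  -0.06  1.86  0.    1.34 -0.04]
```

View pics/w3.png

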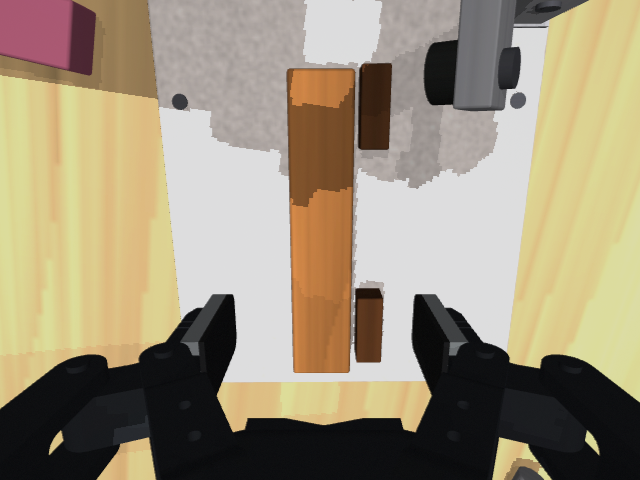

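The wrist view shows the batten lying on the board, with corners (288,69), (355,69), (350,373) and (294,373). It sits parallel to both fence blocks, at (359–391,63–150) and (356–383,290–362), with a small gap. The clamp is still raised at the upper right.

```bash
cat > jg.py <<'E'
from go import *
t=np.radians(8.21);Rm=np.array([[np.cos(t),-np.sin(t)],[np.sin(t),np.cos(t)]]);o=np.array([.5571,.1353])
def jrel(x,y,z,yaw=-81.8):
    p=Rm@[x/1e3,y/1e3]+o; rel([*p,z/1e3],yaw)
E
python3 - <<'E'
from jg import *
f=load('wrist')
def at(u,v,z):
    c,d=ray(f,u,v);p=c+d*(z-c[2])/d[2];return Rm.T@(p[:2]-o)*1000
for n,u,v,z in(('b',288,69,.046),('b',355,69,.046),('b',350,373,.046),('b',294,373,.046),('f+100',361,64,.038),('f+50',361,149,.038),('f-50',357,300,.038),('f-100',357,361,.038)):print(n,at(u,v,z).round(1))
jrel(-18,0,300);jrel(70,145,300)
E
```

```text
b [-39.1  97.6]
b [-0.7 97.6]
b [  -0.3 -100.9]
b [ -39.6 -100.7]
f+100 [  3.4 101.5]
f+50 [ 4.6 52.4]
f-50 [  4.2 -49. ]
f-100 [  5.2 -96.4]
T [  0.17   0.18 -13.1 ] rot [ 0.005 -0.005  1.571]
T [  0.17   0.18 -13.1 ] rot [ 0.005  0.005 -1.571]
T [ 14.67   8.98 -13.05] rot [ 0.005 -0.005  1.571]
T [ 14.67   8.98 -13.05] rot [ 0.005  0.005 -1.571]
```

The batten is within about 4 mm of the seat. Next comes the clamp: rise, turn, close the jaws and move over behind the lever.

>>> send_rows --steps '[{"translation":[0,0,-3],"delta_rot":[0,0,0.1],"jaw":5},{"translation":[0,0,-6],"delta_rot":[0,0,0.22],"jaw":3},{"translation":[0,0,-9],"delta_rot":[0,0,0.36],"jaw":1},{"translation":[0,0,-12],"delta_rot":[0,0,0.5],"jaw":0},{"translation":[0,0,-13],"delta_rot":[0,0,0.64],"jaw":0},{"translation":[2,2,-13],"delta_rot":[0,0,0.78],"jaw":0},{"translation":[5,5,-13],"delta_rot":[0,0,0.92],"jaw":0},{"translation":[7,7,-13],"delta_rot":[0,0,1.06],"jaw":0}]'

```text
time: 9.85
tool_pos: [0.5966, 0.2113, 0.2939]
tool_rot: [-0.0, 0.948, 0.318, -0.0]
contact_force: [-0.3, -0.7, 0.3]
gripper_width: 0.001
grasp_force: 0.0
```

```bash
python3 -c "
from jg import *
jrel(70,145,300)"
```

```text
T [ 5.4  -5.63 -0.61] rot [-0.     0.     0.505]
T [ 5.4  -5.63 -0.61] rot [-0.000e+00 -1.000e-03 -2.637e+00]
```

>>> send_rows --steps '[{"translation":[1,-1,-0.6],"delta_rot":[0,0,0.13],"jaw":0},{"translation":[2.5,-2.5,-0.6],"delta_rot":[0,0,0.26],"jaw":0},{"translation":[4,-4,-0.6],"delta_rot":[0,0,0.39],"jaw":0},{"translation":[5.4,-5.6,-0.6],"delta_rot":[0,0,0.5],"jaw":0},{"translation":[5.4,-5.6,-0.6],"delta_rot":[0,0,0.5],"jaw":0},{"translation":[5.4,-5.6,-0.6],"delta_rot":[0,0,0.5],"jaw":0},{"translation":[5.4,-5.6,-0.6],"delta_rot":[0,0,0.5],"jaw":0},{"translation":[5.4,-5.6,-0.6],"delta_rot":[0,0,0.5],"jaw":0}]'

```text
time: 10.65
tool_pos: [0.6048, 0.2863, 0.3003]
tool_rot: [0.0, 0.997, 0.077, -0.0]
contact_force: [-0.2, -0.8, -0.7]
gripper_width: -0.0
grasp_force: 0.0
```

```bash
python3 -c "
from jg import *
print(state()['joint_pos'].round(2))
for x,z in((70,300),(49,229),(27,218),(0,198),(-22,174),(-39,146),(-49,115),(-54,82)):jrel(x,145,z)" | grep -v '\-3\.\|3\.1'
```

```text
[ 0.33  0.13  1.44 -0.    1.57  1.75]
T [ 0.13 -0.23  0.03] rot [0.   0.   0.01]
T [-1.97 -0.25  7.13] rot [0.   0.   0.01]
T [-4.17 -0.28  8.23] rot [0.   0.   0.01]
T [-6.87 -0.3  10.23] rot [0.   0.   0.01]
T [-9.07 -0.33 12.63] rot [0.   0.   0.01]
T [-10.77  -0.35  15.43] rot [0.   0.   0.01]
T [-11.77  -0.36  18.53] rot [0.   0.   0.01]
T [-12.27  -0.36  21.83] rot [0.   0.   0.01]
```

>>> send_rows --steps '[{"translation":[0,-0.3,2.5],"delta_rot":[0,0,0.01],"jaw":0},{"translation":[-0.5,-0.3,5],"delta_rot":[0,0,0.01],"jaw":0},{"translation":[-1,-0.3,6.6],"delta_rot":[0,0,0.01],"jaw":0},{"translation":[-2,-0.3,7.1],"delta_rot":[0,0,0.01],"jaw":0},{"translation":[-3,-0.3,7.6],"delta_rot":[0,0,0.01],"jaw":0},{"translation":[-4.2,-0.3,8.2],"delta_rot":[0,0,0.01],"jaw":0},{"translation":[-5.5,-0.3,9.2],"delta_rot":[0,0,0.01],"jaw":0},{"translation":[-5.5,-0.3,9.2],"delta_rot":[0,0,0.01],"jaw":0}]'

```text
time: 11.45
tool_pos: [0.5486, 0.2817, 0.2086]
tool_rot: [-0.0, 0.997, 0.072, -0.0]
contact_force: [0.5, -0.5, 0.2]
gripper_width: 0.004
grasp_force: 0.0
```

```bash
python3 - <<'E'
from jg import *
for x,z in((0,198),(-22,174),(-39,146),(-49,115),(-54,82)):jrel(x,145,z)
f=snap('scene'); cv2.imwrite('pics/s2.png',cv2.resize(f['pixels'][130:280,330:480],None,fx=4,fy=4))
E
```

```text
T [-1.24  0.11  1.06] rot [-0.    -0.     0.001]
T [-1.24  0.11  1.06] rot [ 0.   -0.   -3.14]
T [-3.44  0.11  3.46] rot [-0.    -0.     0.001]
T [-3.44  0.11  3.46] rot [ 0.   -0.   -3.14]
T [-5.14  0.1   6.26] rot [-0.    -0.     0.001]
T [-5.14  0.1   6.26] rot [ 0.   -0.   -3.14]
T [-6.14  0.1   9.36] rot [-0.    -0.     0.001]
T [-6.14  0.1   9.36] rot [ 0.   -0.   -3.14]
T [-6.64  0.1  12.66] rot [-0.    -0.     0.001]
T [-6.64  0.1  12.66] rot [ 0.   -0.   -3.14]
```

View pics/s2.png

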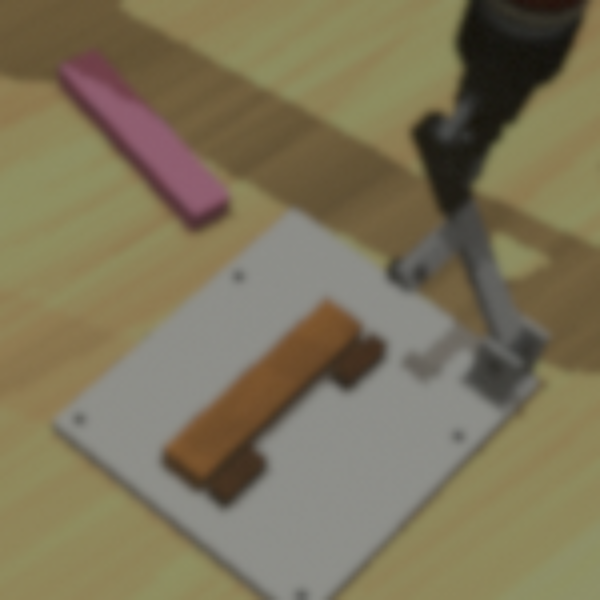

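The enlarged scene view shows the fingertips over the lever's black grip at (455,180), touching or about to. The batten sits at the fence at (265,390). I'll sweep along the arc.

>>> send_rows --steps '[{"translation":[-0.6,0.1,0.5],"delta_rot":[0,0,0],"jaw":0},{"translation":[-1.2,0.1,1.1],"delta_rot":[0,0,0],"jaw":0},{"translation":[-2,0.1,1.9],"delta_rot":[0,0,0],"jaw":0},{"translation":[-2.8,0.1,2.7],"delta_rot":[0,0,0],"jaw":0},{"translation":[-3.4,0.1,3.5],"delta_rot":[0,0,0],"jaw":0},{"translation":[-4.1,0.1,4.4],"delta_rot":[0,0,0],"jaw":0},{"translation":[-4.7,0.1,5.3],"delta_rot":[0,0,0],"jaw":0},{"translation":[-5.1,0.1,6.2],"delta_rot":[0,0,0],"jaw":0}]'

```text
time: 12.3
tool_pos: [0.4987, 0.2733, 0.1452]
tool_rot: [0.0, 0.997, 0.072, -0.001]
contact_force: [0.1, -0.6, 1.2]
gripper_width: 0.005
grasp_force: 0.6
```

```bash
python3 - <<'E'
from jg import *
for x,z in((-49,115),(-54,86),(-54,82)):jrel(x,145,z)
f=snap('scene'); cv2.imwrite('pics/s3.png',cv2.resize(f['pixels'][130:280,330:480],None,fx=4,fy=4))
E
```

```text
T [-1.08 -0.01  3.03] rot [0.    0.001 0.001]
T [-1.08 -0.01  3.03] rot [-2.000e-03  0.000e+00 -3.141e+00]
T [-1.58 -0.01  5.93] rot [0.    0.001 0.001]
T [-1.58 -0.01  5.93] rot [-2.000e-03  0.000e+00 -3.141e+00]
T [-1.58 -0.01  6.33] rot [0.    0.001 0.001]
T [-1.58 -0.01  6.33] rot [-2.000e-03  0.000e+00 -3.141e+00]
```

View pics/s3.png

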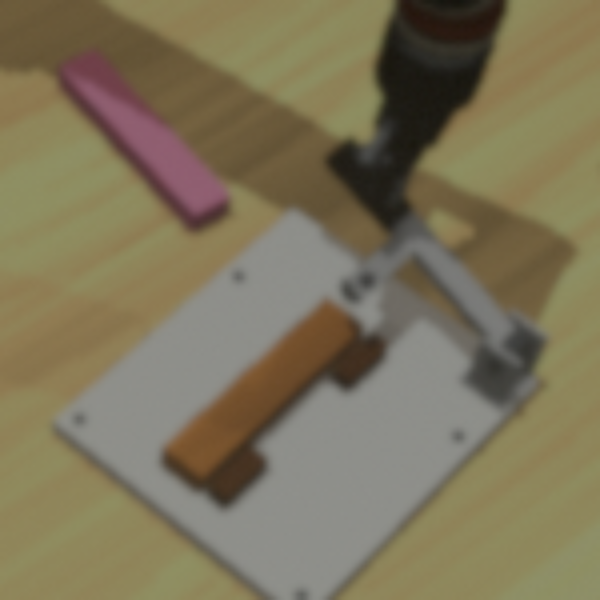

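The lever now follows the fingers, which touch it at (380,195), and the foot at (355,290) is nearing the batten's end. I'll continue down the arc.

>>> send_rows --steps '[{"translation":[-0.4,0,1],"delta_rot":[0,0,0],"jaw":0},{"translation":[-0.7,0,2],"delta_rot":[0,0,0],"jaw":0},{"translation":[-1.1,0,3],"delta_rot":[0,0,0],"jaw":0},{"translation":[-1.3,0,3.9],"delta_rot":[0,0,0],"jaw":0},{"translation":[-1.5,0,4.7],"delta_rot":[0,0,0],"jaw":0},{"translation":[-1.6,0,5.3],"delta_rot":[0,0,0],"jaw":0},{"translation":[-1.6,0,5.7],"delta_rot":[0,0,0],"jaw":0},{"translation":[-1.6,0,5.7],"delta_rot":[0,0,0],"jaw":0}]'

```text
time: 13.15
tool_pos: [0.4832, 0.271, 0.0884]
tool_rot: [0.0, 0.997, 0.072, -0.001]
contact_force: [-0.4, 0.3, -0.4]
gripper_width: 0.002
grasp_force: 0.0
```

>>> send_rows --steps '[{"translation":[0,0,0.1],"delta_rot":[0,0,0],"jaw":0},{"translation":[0,0,0.2],"delta_rot":[0,0,0],"jaw":0},{"translation":[0,0,0.3],"delta_rot":[0,0,0],"jaw":0},{"translation":[0,0,0.4],"delta_rot":[0,0,0],"jaw":0},{"translation":[0,0,0.4],"delta_rot":[0,0,0],"jaw":0},{"translation":[0,0,0.4],"delta_rot":[0,0,0],"jaw":0},{"translation":[0,0,0.4],"delta_rot":[0,0,0],"jaw":0},{"translation":[0,0,0.4],"delta_rot":[0,0,0],"jaw":0}]'

```text
time: 13.95
tool_pos: [0.4838, 0.2711, 0.0853]
tool_rot: [0.0, 0.997, 0.072, 0.0]
contact_force: [0.5, -0.5, 0.2]
gripper_width: -0.002
grasp_force: 0.0
```

>>> send_rows --steps '[{"translation":[0,0,0.05],"delta_rot":[0,0,0],"jaw":0},{"translation":[0,0,0.1],"delta_rot":[0,0,0],"jaw":0},{"translation":[0,0,0.15],"delta_rot":[0,0,0],"jaw":0},{"translation":[0,0,0.2],"delta_rot":[0,0,0],"jaw":0},{"translation":[0,0,0.25],"delta_rot":[0,0,0],"jaw":0},{"translation":[0,0,0.3],"delta_rot":[0,0,0],"jaw":0},{"translation":[0,0,0.35],"delta_rot":[0,0,0],"jaw":0},{"translation":[0,0,0.4],"delta_rot":[0,0,0],"jaw":0}]'

```text
time: 14.75
tool_pos: [0.4838, 0.2712, 0.0839]
tool_rot: [0.0, 0.997, 0.072, -0.001]
contact_force: [-8.5, -4.0, 16.8]
gripper_width: -0.003
grasp_force: 8.9
```

```bash
python3 - <<'E'
from jg import *
s=state();print(s['tool_pos'],s['contact_force'])
f=snap('top');M=f['range_z']
V,U=np.mgrid[130:240,130:260];c,_=ray(f,0,0);A,t=cam(f)
z=M[V,U].ravel();X=np.c_[(U.ravel()-f['cx'])/f['fx'],(V.ravel()-f['cy'])/f['fy'],np.ones(z.size)]*z[:,None]
W=(X-t)@A; J=(W[:,:2]-o)@Rm*1000; h=W[:,2]*1000
for a,b in((60,90),(30,60),(0,30),(-20,0),(-50,-20),(-75,-50),(-100,-75),(-120,-100)):
    m=(J[:,0]>a)&(J[:,0]<b)&(abs(J[:,1]-145)<9)&(h>30); print(a,b,m.sum(),np.median(h[m]) if m.any() else None)
m=(J[:,0]>-25)&(J[:,0]<-5)&(J[:,1]>85)&(J[:,1]<125);print('bar',np.median(h[m]),m.sum())
E
```

```text
[0.48383346 0.27123529 0.08390062] [-8.52065119 -3.99641732 16.78951178]
60 90 72 68.83809856933004
30 60 75 69.10456474489185
0 30 63 68.40902876537521
-20 0 36 69.66882453773033
-50 -20 39 385.45040150107957
-75 -50 72 383.825444966904
-100 -75 140 357.2068236336768
-120 -100 0 None
bar 363.8888396151554 251
```

The lever is level (its top at about 69 mm all along) and the force rises to 17 N, so the foot is on the batten. I'll retreat straight up.

>>> send_rows --steps '[{"translation":[0,0,-0.3],"delta_rot":[0,0,0],"jaw":0},{"translation":[0,0,-1],"delta_rot":[0,0,0],"jaw":0},{"translation":[0,0,-3],"delta_rot":[0,0,0],"jaw":0},{"translation":[0,0,-6],"delta_rot":[0,0,0],"jaw":0},{"translation":[-3,0,-10],"delta_rot":[0,0,0],"jaw":0},{"translation":[-7,3,-14],"delta_rot":[0,0,0],"jaw":0},{"translation":[-11,7,-17],"delta_rot":[0,0,0],"jaw":0},{"translation":[-11,11,-18],"delta_rot":[0,0,0],"jaw":0}]'

```text
time: 15.6
tool_pos: [0.3912, 0.1594, 0.2581]
tool_rot: [-0.0, 0.997, 0.074, 0.001]
contact_force: [1.7, -1.3, 0.1]
gripper_width: -0.005
grasp_force: 0.0
```

```bash
python3 - <<'E'
from jg import *
print(state()['tool_pos'],state()['contact_force'])
f=snap('top');M=f['range_z']
V,U=np.mgrid[130:260,130:290];A,t=cam(f)
z=M[V,U].ravel();X=np.c_[(U.ravel()-f['cx'])/f['fx'],(V.ravel()-f['cy'])/f['fy'],np.ones(z.size)]*z[:,None]
W=(X-t)@A; J=(W[:,:2]-o)@Rm*1000; h=W[:,2]*1000
m=(abs(J[:,1]-145)<8)&(J[:,0]<85)&(J[:,0]>-100)&(h>40)&(h<150)
print(m.sum(),'slope',np.polyfit(J[m,0],h[m],1))
g=cv2.imread
s=snap('scene');a=cv2.resize(s['pixels'][150:270,340:480],None,fx=3.6,fy=3.6)
b=cv2.resize(f['pixels'][150:265,150:290],(400,329)); c=np.zeros((max(a.shape[0],329),a.shape[1]//1+290,3),np.uint8)
b=cv2.resize(b,(290,238));c[:a.shape[0],:a.shape[1]]=a;c[:238,a.shape[1]:]=b;cv2.imwrite('pics/fin.png',c)
E
```

```text
[0.39122305 0.15935309 0.25809271] [ 1.68575128 -1.34968842  0.10651123]
278 slope [-1.06981066e-02  6.94996885e+01]
```

View pics/fin.png

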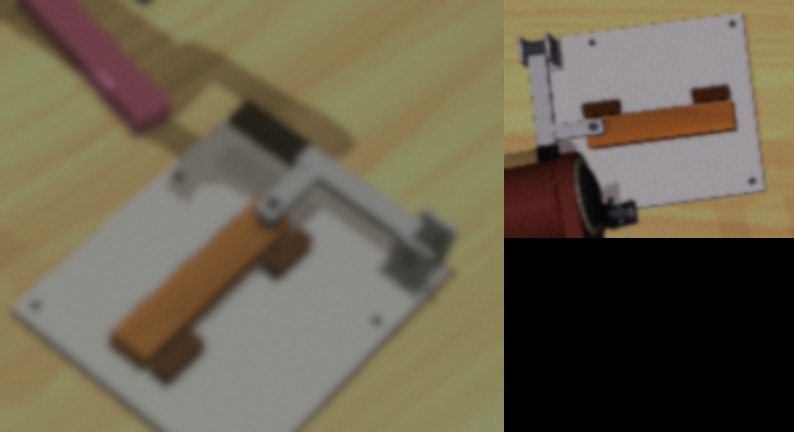

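The arm is clear. The lever is level (slope 0.011 rad), the foot rests on the batten at (272,205), and the batten still lies along the fence. I'll let the arm settle and hand in.

>>> send_rows --steps '[{"translation":[0,0,0],"delta_rot":[0,0,0],"jaw":0},{"translation":[0,0,0],"delta_rot":[0,0,0],"jaw":0},{"translation":[0,0,0],"delta_rot":[0,0,0],"jaw":0},{"translation":[0,0,0],"delta_rot":[0,0,0],"jaw":0},{"translation":[0,0,0],"delta_rot":[0,0,0],"jaw":0},{"translation":[0,0,0],"delta_rot":[0,0,0],"jaw":0},{"translation":[0,0,0],"delta_rot":[0,0,0],"jaw":0},{"translation":[0,0,0],"delta_rot":[0,0,0],"jaw":0}]'

```text
time: 16.5
tool_pos: [0.3927, 0.1593, 0.2561]
tool_rot: [0.0, 0.997, 0.072, -0.0]
contact_force: [-0.1, -0.3, -0.3]
gripper_width: -0.002
grasp_force: 0.0
```

```bash
python3 -c "
from plant import *
print(job_done())"
```

```text
the job is handed in; nothing more can be done
None
```

I handed the job in at about 16.5 s of robot time; no verdict came back, but by my measurements the batten lies flat along the fence within about 4 mm of the seat, and the clamp is level (about 0.01 rad) with its foot on the batten and the arm clear.

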